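# Put the toaster's own crumb tray back

### The arm

A 6-joint arm with a two-finger parallel gripper is mounted at the origin on the work surface. World frame = base frame: x ahead of the robot, y to its left, z up, the work surface at z = 0. Lengths are in mm, angles in rad, forces in N, time in s.
With the tool pointing down it reaches from about 375 to 975 mm from the base axis. Payload 3.8 kg.
Tool frame: the origin (TCP) lies at the very end of the fingers, on their centre line; the grasp point (between the pads) lies pinch_z behind it (pinch_z is the distance from the TCP to the grasp point, in mm); z points along the fingers, y is the line along which they close (so a half turn about z gives the same grasp; the last joint's range is limited). The gripper opens to 88 mm and grips with 3 to 60 N. Pads are 18 mm wide; open, the fingers measure 123 mm over their backs; the gripper's body (75 mm by 187 mm) begins 45 mm behind the grasp point.
Start: joints at [1.24, 0.264, 1.604, -0, 1.274, -0.037], TCP at [195.472, 646.072, 238.706] pointing down, gripper open.
Joint ranges: [-2.63, 2.63], [-0.94, 2.18], [0.31, 2.57], [-1.31, 4.45], [0, 2.66], [-2.55, 2.55]. Speed limits (rad/s): [2.57, 2.57, 3.14, 3.14, 3.14, 3.14].

### API

Orientations are given as a rotation vector (axis times angle).
In Python, from bench import * gives the robot as it stands.
- The arm moves only by the tool jog_arm, never from a script. Its argument "steps" is a list of rows, each an object of numbers: "tx", "ty", "tz": the shift along the tool's x, y, z as a fraction of full scale; "ax", "ay", "az": the turn, a rotation vector about the tool's x, y, z as a fraction of full scale; "jaw": the closure, from 0 (fully open) to 1 (shut). In form: [{"tx": .., "ty": .., "tz": .., "ax": .., "ay": .., "az": .., "jaw": ..}, ...]. A call has 1 to 5 rows; each row is the pose to reach, as a shift and turn from the pose commanded when the call began, along the tool's axes at that moment; what a row does not reach only later rows make up. Full scale, the value 1, is 0.1 m for a shift and 30 degrees for a turn. A row lasts 1/12 s, in which the tool goes at most 41.7 mm and 7.16 degrees, less where a joint would pass 70% of its speed; a pose out of reach is approached as far as the arm can. A call with a number of a shift or a turn outside -1 to 1 is refused whole. A call with a gripper value outside its range is refused whole. The fingers move at their own pace and stop on an object; "grip_force" is the grip in N (left out, the last holds). Time passes only in rows, so rows that repeat a pose let the fingers close. It gives the time, the measured TCP pose, the force, the opening and the grip force at its end, in the units of the state.
- state(): the state, without advancing time (a new reading comes with each control period).
- grab_frame(name): name is "side" or "top" or "wrist"; returns a dict with "img" (420x560x3 uint8, red, green, blue), "K" (3x3 intrinsics, pixels), "camera_from_world" (4x4, takes a point from world to camera coordinates). Camera axes: x right, y down, z forward; pixel columns grow to the right and rows downward; lengths in mm; the calibration is good to about 2 mm. A picture is of the moment at which its call begins. There is no depth.
- sign_off(): hands the job in; it is judged then, once.
Trained networks look in a picture, given as the dict that the camera call returned (one of the last four; its "shot" number tells which), for a name from the list of things; names that differ only in an ending like _2 or _b are one class to them, and where a whole thing is asked for, a point or a joint stands for the part that bears it (a point fixed in the world has none). Each returns a list of dicts, best first, with "score" (0 to 1); they miss things now and then, are a little off and sometimes report something else, mostly with a low value. They report only what shows in the picture. A call takes as long as a camera call. They do not tell look-alikes from the thing itself.
- outline_of(picture, name): "pixels" (420x560 bool, what is visible of it).
- landmark_of(picture, name): "centre" ([x, y, z] in mm, in world coordinates, good to about 4 mm: a listed point, or the origin of a listed thing).
The state is a dict: "time_s": time; "joints": joint angles; "joint_vel": joint speeds; "tau": joint torques, N m; "position": TCP position; "tool_rot": TCP orientation; "contact_force": force on the tool from outside, world axes, zero at the start; "moment": the same for the moment, N m; "opening": finger opening in mm; "finger_force": force on a finger pad.
Only numpy, scipy, OpenCV 4.12 (cv2) and the standard library are available. Lean on these libraries where they do the work, as an engineer would, in place of code of your own. Each camera call takes 0.05 s, during which the arm holds its last target. There are 200 camera calls.

### The job

Three washed crumb trays lie on the bench; they look alike but differ in width. Choose the one made for the toaster, that is, the one that just fills the width of the tray channel at the foot of its front, and slide it in lengthwise until it is fully home against the stop inside, pushing gently: it must touch the stop but not be rammed into it. Leave the other two trays and everything else on the bench where they are.

Things in the scene. Friction and masses are not known exactly. Their poses are not given: they have to be found in the camera images.
- toaster: steel toaster, fixed, 220 mm deep, 280 wide, 190 high, bread slots on top. Origin: on the bench, middle of its front face; own x points into the toaster (the way the tray slides in), z up. The tray channel is centred on the x axis, 101 mm wide, 44 mm high, the bench is its floor. Flat knobs and levers stand out at most 6 mm from the face.
- mouth (a point): outer end of the tray channel, on the bench, middle, axes as the toaster's; 36 mm in front of the face. Here two black cheeks, 30 mm high, are about 120 mm apart; they close in to the channel's 101 mm within 20 mm and lead on straight into the toaster.
- tray_stop: rigid stop hidden in the toaster that ends the channel, part of the toaster. Origin: middle of its front foot, on the bench, 85 mm behind the front face. A tray is home when its inner end touches the stop: its origin is then 60 mm before this one and its outer end stands 35 mm out of the toaster's face.
- tray_b: aluminium crumb tray: open-topped box 120 mm long (own x), 84 mm wide (own y), 34 mm high, walls and floor 5 mm thick, with a carrying rib 8 mm thick along its middle (along x, full length, top level with the rim). Front and back ends are alike. Origin: centre of its underside. Too narrow for the toaster.
- tray_c: aluminium crumb tray: open-topped box 120 mm long (own x), 96 mm wide (own y), 34 mm high, walls and floor 5 mm thick, with a carrying rib 8 mm thick along its middle (along x, full length, top level with the rim). Front and back ends are alike. Origin: centre of its underside. 
- tray_a: aluminium crumb tray: open-topped box 120 mm long (own x), 108 mm wide (own y), 34 mm high, walls and floor 5 mm thick, with a carrying rib 8 mm thick along its middle (along x, full length, top level with the rim). Front and back ends are alike. Origin: centre of its underside. Too wide for the toaster.
- mug: white mug, 80 mm across, 95 mm high, bystander. Origin: centre of its underside
- bowl: white bowl, 130 mm across, 55 mm high, bystander. Origin: centre of its underside
- shaker: glass shaker with steel cap, 42 mm across, 85 mm high, bystander. Origin: centre of its underside
- jam_jar: amber jar with brass-coloured cap, 68 mm across, 85 mm high, bystander. Origin: centre of its underside
- spatula: spatula lying flat, 200 mm long along its own x, bystander. Origin: on its underside near the middle
- spray: orange cleaner bottle with white cap, 72 mm across, 170 mm high, bystander. Origin: centre of its underside
Not all that is in view belongs to the job. Leave any pink or red look-alike of the tray_c alone.

How it is judged:
By the outcome, as a careful person would: the job done as asked, in the order asked, and still so for the second after the job is handed in, with the robot touching nothing.
It also fails if it takes over 48 s, if anything falls off the work surface, if the arm or the gripper's body presses on something with over 40 N, if the wrist force passes 120 N, or if a joint passes its speed limit or range.

## Working session

There is one attempt and no reset: what is moved stays moved. The work goes in short steps, Python scripts to look and compute and a tool call to move; the robot and the scene stay as the last step left them, time stands still between calls to the robot, and variables do not carry over. Pictures are saved under pics/ and viewed, at most 10 in all, crops included, and the job is handed in when it is done.

Besides the shell and the picture viewer there is one more tool, called after ">>>" in YAML: its name, and indented under it one key for each argument. jog_arm: Moves the arm, as the interface text tells. Shift numbers are shares of 0.1 m and turn numbers shares of 30 degrees, none past 1 either way. Its arguments: {"type":"object","properties":{"steps":{"type":"array"},"grip_force":{"type":"number"}},"required":["steps"]}

```bash
mkdir -p pics; ls; python3 - <<'E'
from bench import *
import cv2,numpy as np
s=state();print(s)
for n in("top","side"):
    f=grab_frame(n);cv2.imwrite(f"pics/{n}0.png",f["img"][:,:,::-1])
    for o in("tray_c","toaster","mouth","tray_stop"):
        print(n,o,[(round(d["score"],2),np.round(d["centre"],0).tolist()) for d in landmark_of(f,o)])
E
```

```text
pics
{'time_s': 0.0, 'joints': array([ 1.24007478e+00,  2.64746207e-01,  1.60532461e+00, -7.81860175e-07,
        1.27370772e+00, -3.68874489e-02]), 'joint_vel': array([ 0.00263692,  0.00047442, -0.0009737 , -0.00033707,  0.00025314,
       -0.00020229]), 'tau': array([-3.04519726e-04, -5.02128339e+01, -3.56861079e+01,  7.27038598e-02,
        2.94082984e-02, -1.77043025e-04]), 'position': array([195.26539612, 645.41693794, 237.41936021]), 'tool_rot': array([-0.4598359 , -3.10735233,  0.00337552]), 'contact_force': array([-0.06735914, -0.15928232,  0.37276753]), 'moment': array([-0.0057819 ,  0.00404673,  0.02309413]), 'finger_force': 0.0, 'opening': 88.01336155947824}
top tray_c [(0.78, [416.0, -145.0, -3.0]), (0.72, [285.0, -285.0, 2.0]), (0.68, [764.0, -118.0, 1.0]), (0.65, [446.0, -348.0, -0.0]), (0.6, [635.0, -277.0, 2.0]), (0.59, [301.0, -501.0, -1.0])]
top toaster [(0.72, [592.0, 145.0, -1.0])]
top mouth [(0.93, [561.0, 149.0, -2.0]), (0.59, [418.0, -146.0, -3.0])]
top tray_stop []
side tray_c [(0.96, [416.0, -148.0, 3.0]), (0.85, [765.0, -115.0, -1.0]), (0.81, [301.0, -495.0, 1.0]), (0.76, [635.0, -279.0, 2.0]), (0.7, [447.0, -342.0, 1.0])]
side toaster [(0.6, [594.0, 145.0, 1.0]), (0.59, [558.0, 151.0, -1.0])]
side mouth [(0.97, [557.0, 147.0, -4.0])]
side tray_stop [(0.67, [593.0, 146.0, 0.0])]
```

View pics/top0.png

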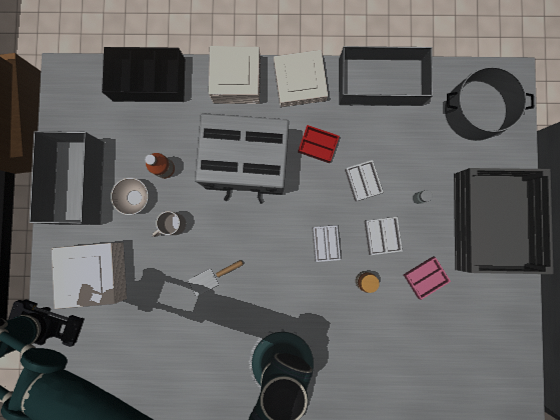

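View pics/side0.png

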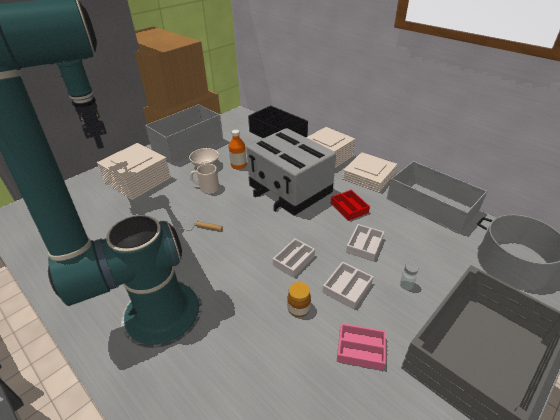

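The top picture shows three aluminium trays at (327,243), (364,180) and (383,236). The red tray at (319,143) and the pink one at (427,278) are decoys. The toaster is at (242,155) with its front and cheeks at (245,195), and the spatula lies in front of it at (220,275). Next I'll measure the widths.

```bash
cat > h.py <<'E'
from bench import *
import cv2,numpy as np
def plane(f,uv,z):
    T=f["camera_from_world"];H=f["K"]@np.c_[T[:3,0],T[:3,1],T[:3,2]*z+T[:3,3]]
    return cv2.perspectiveTransform(np.float64(uv).reshape(-1,1,2),np.linalg.inv(H)).reshape(-1,2)
def proj(f,P):
    T=f["camera_from_world"];q=(np.atleast_2d(P)@T[:3,:3].T+T[:3,3])@f["K"].T
    return q[:,:2]/q[:,2:]
def rect(f,m,z=34):
    """rectify mask area on plane z at 1px/mm-ish and fit a rectangle"""
    c,_=cv2.findContours(m.astype(np.uint8),cv2.RETR_EXTERNAL,cv2.CHAIN_APPROX_NONE)
    c=max(c,key=cv2.contourArea)
    r=cv2.minAreaRect(plane(f,c,z).astype(np.float32))
    return r
E
python3 - <<'E'
from h import *
for n in("top","side"):
    f=grab_frame(n)
    for d in outline_of(f,"tray_c"):
        m=d["pixels"];ys,xs=np.nonzero(m);r=rect(f,m)
        print(n,round(d["score"],2),int(xs.mean()),int(ys.mean()),m.sum(),np.round(r[0]),np.round(r[1],1),round(r[2],1))
    if n=="top":
        print("mm/px",np.linalg.norm(np.diff(plane(f,[[330,240],[331,240]],34),axis=0)))
        c=cv2.resize(f["img"][120:300,300:460],None,fx=3.3,fy=3.3,interpolation=cv2.INTER_CUBIC);cv2.imwrite("pics/crop1.png",c[:,:,::-1])
E
```

```text
top 0.8 363 180 1006 [ 636. -273.] [120.9 103.3] 17.6
top 0.72 426 277 1165 [ 305. -490.] [107.1 132.2] 31.5
top 0.67 326 243 854 [ 417. -145.] [116.9  89.5] 0.9
top 0.67 383 235 1210 [ 446. -341.] [124.1 120.1] 7.7
top 0.58 318 143 1000 [ 763. -115.] [120.5 105.3] 71.9
mm/px 3.4436584367164524
side 0.91 361 345 1865 [ 294. -500.] [119.3 124.3] 31.9
side 0.8 293 256 991 [ 406. -157.] [148.2 101.8] 8.0
side 0.71 364 241 863 [ 622. -283.] [148.4  97.6] 18.3
side 0.62 347 284 1400 [ 434. -350.] [142.9 116.2] 7.7
```

View pics/crop1.png

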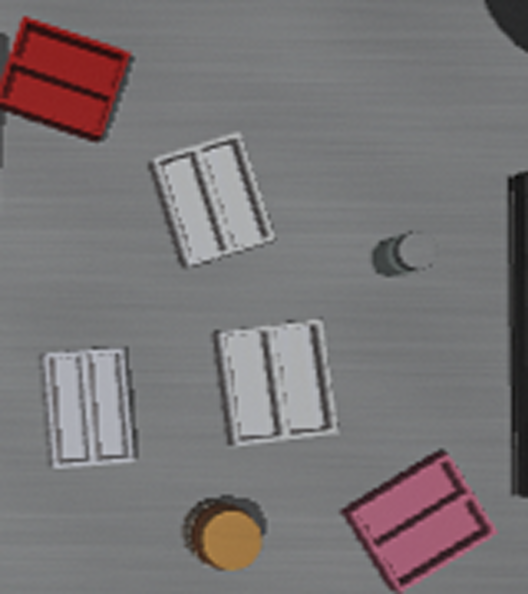

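Sorted by apparent width, (327,243) measures about 90, (364,180) about 103 and (383,236) about 120. That makes the middle one, at pixel (364,180), tray_c, and the enlarged crop confirms the order. It lies at about (636, -275) with yaw of about 17.6°. On the way there I'll get a wrist view of the mouth.

```bash
cat >> h.py <<'E'
from scipy.spatial.transform import Rotation as Ro
def info():
    s=state();R=Ro.from_rotvec(s["tool_rot"]).as_matrix();return s,np.array(s["position"]),R
def plan(target,psi=None,pitch=0):
    """fractions to the target; psi: deg, tool x = -(cos,sin); pitch deg leans body back (away from toaster)"""
    s,p,R=info();d=R.T@(np.array(target)-p)/100
    out=dict(zip(("tx","ty","tz"),d.round(3)))
    if psi is not None:
        Rt=Ro.from_euler("z",psi,degrees=True).as_matrix()@Ro.from_euler("y",pitch,degrees=True).as_matrix()@np.diag([-1.,1,-1])
        out.update(zip(("ax","ay","az"),(np.degrees(Ro.from_matrix(R.T@Rt).as_rotvec())/30).round(3)))
    print(out,"n=",np.ceil(np.abs(d).max()))
E
python3 - <<'E'
from h import *
import bench
plan((440,148,270),-3)
print([ (k,getattr(bench,k)) for k in dir(bench) if 'pinch' in k])
f=grab_frame("wrist");T=np.linalg.inv(f["camera_from_world"]);s,p,R=info()
print("cam in tool",R.T@(T[:3,3]-p),"fwd in tool",R.T@T[:3,2])
E
```

```text
{'tx': np.float64(-3.783), 'ty': np.float64(-4.06), 'tz': np.float64(-0.312), 'ax': np.float64(0.0), 'ay': np.float64(0.0), 'az': np.float64(-0.461)} n= 5.0
[('pinch_z', 18.700000000000003)]
cam in tool [  71.71178548   -0.62163055 -145.74178671] fwd in tool [-2.80813586e-01  2.05229499e-04  9.59762308e-01]
```

>>> jog_arm:
  steps:
    - {"tx": -0.31,"ty": -0.33,"tz": -0.1}
    - {"tx": -0.62,"ty": -0.66,"tz": -0.2}
    - {"tx": -0.94,"ty": -1,"tz": -0.3}
    - {"tx": -0.94,"ty": -1,"tz": -0.3}

```text
validation failed for argument at $.st...
```

>>> jog_arm:
  steps:
    - {"tx": -0.31,"ty": -0.33}
    - {"tx": -0.62,"ty": -0.66}
    - {"tx": -0.94,"ty": -1}
    - {"tx": -0.94,"ty": -1}

```text
validation failed for argument at $.st...
```

>>> jog_arm:
  steps:
    - {"tx": -0.31,"ty": -0.33}
    - {"tx": -0.62,"ty": -0.66}
    - {"tx": -0.94,"ty": -1}
    - {"tx": -0.94,"ty": -1}

```text
validation failed for argument at $.st...
```

>>> jog_arm:
  steps:
    - {"tx": -0.31,"ty": -0.33,"az": -0.15}
    - {"tx": -0.62,"ty": -0.66,"az": -0.3}
    - {"tx": -0.94,"ty": -1,"az": -0.46}
    - {"tx": -0.94,"ty": -1,"az": -0.46}
    - {"tx": -0.94,"ty": -1,"az": -0.46}

```text
validation failed for argument at $.st...
```

>>> jog_arm:
  steps:
    - {"tx": -0.31,"ty": -0.33,"tz": -0.1,"ax": 0,"ay": 0,"az": 0,"jaw": 0}
    - {"tx": -0.62,"ty": -0.66,"tz": -0.2,"ax": 0,"ay": 0,"az": 0,"jaw": 0}
    - {"tx": -0.94,"ty": -1,"tz": -0.3,"ax": 0,"ay": 0,"az": 0,"jaw": 0}
    - {"tx": -0.94,"ty": -1,"tz": -0.3,"ax": 0,"ay": 0,"az": 0,"jaw": 0}

```text
time_s: 1.08
position: [258.3, 520.0, 270.1]
tool_rot: [0.462, 3.106, -0.0]
contact_force: [0.1, -0.5, -0.2]
opening: 88.3
finger_force: 0.0
```

>>> jog_arm:
  steps:
    - {"tx": -0.31,"ty": -0.33,"tz": 0,"ax": 0,"ay": 0,"az": 0,"jaw": 0}
    - {"tx": -0.62,"ty": -0.66,"tz": 0,"ax": 0,"ay": 0,"az": 0,"jaw": 0}
    - {"tx": -0.94,"ty": -1,"tz": 0,"ax": 0,"ay": 0,"az": 0,"jaw": 0}
    - {"tx": -0.94,"ty": -1,"tz": 0,"ax": 0,"ay": 0,"az": 0,"jaw": 0}

```text
time_s: 1.42
position: [318.9, 396.4, 268.9]
tool_rot: [0.463, 3.106, -0.002]
contact_force: [-0.8, -0.4, 0.3]
opening: 88.3
finger_force: 0.0
```

>>> jog_arm:
  steps:
    - {"tx": -0.31,"ty": -0.33,"tz": 0,"ax": 0,"ay": 0,"az": 0,"jaw": 0}
    - {"tx": -0.62,"ty": -0.66,"tz": 0,"ax": 0,"ay": 0,"az": 0,"jaw": 0}
    - {"tx": -0.94,"ty": -1,"tz": 0,"ax": 0,"ay": 0,"az": 0,"jaw": 0}
    - {"tx": -0.94,"ty": -1,"tz": 0,"ax": 0,"ay": 0,"az": 0,"jaw": 0}

```text
time_s: 1.75
position: [380.1, 273.9, 269.0]
tool_rot: [0.464, 3.105, -0.002]
contact_force: [-0.2, -0.2, -0.9]
opening: 88.1
finger_force: 0.0
```

>>> jog_arm:
  steps:
    - {"tx": -0.31,"ty": -0.33,"tz": 0,"ax": 0,"ay": 0,"az": -0.15,"jaw": 0}
    - {"tx": -0.62,"ty": -0.66,"tz": 0,"ax": 0,"ay": 0,"az": -0.3,"jaw": 0}
    - {"tx": -0.94,"ty": -1,"tz": 0,"ax": 0,"ay": 0,"az": -0.46,"jaw": 0}
    - {"tx": -0.94,"ty": -1,"tz": 0,"ax": 0,"ay": 0,"az": -0.46,"jaw": 0}
    - {"tx": -0.94,"ty": -1,"tz": 0,"ax": 0,"ay": 0,"az": -0.46,"jaw": 0}

```text
time_s: 2.17
position: [441.0, 152.2, 269.0]
tool_rot: [0.09, 3.139, -0.0]
contact_force: [-0.3, -0.1, -0.5]
opening: 88.2
finger_force: 0.0
```

```bash
python3 - <<'E'
from h import *
f=grab_frame("wrist");cv2.imwrite("pics/w1.png",f["img"][:,:,::-1]);np.savez("w1.npz",**f)
print(state()["position"])
for o in("mouth","toaster"): print(o,[(round(d["score"],2),d["centre"]) for d in landmark_of(f,o)])
E
```

```text
[440.21238905 153.70766143 268.87743002]
mouth [(0.17, [411.5, -150.5, 0.8])]
toaster []
```

View pics/w1.png

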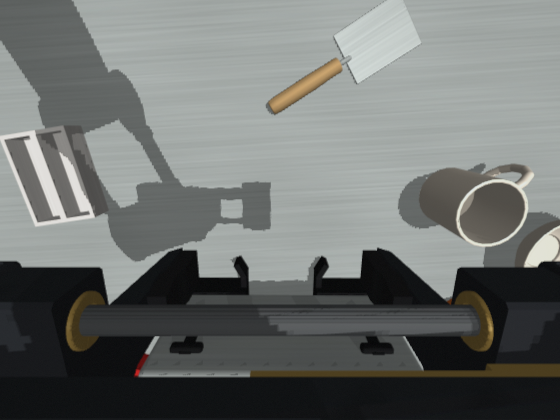

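The wrist view shows the spatula at the top and the mug on the right. The cheek tips are at (238,260) and (321,260), partly hidden by the gripper. I'll move 90 mm forward to see the mouth clear of it.

>>> jog_arm:
  steps:
    - {"tx": -0.4,"ty": 0,"tz": 0,"ax": 0,"ay": 0,"az": 0,"jaw": 0.3}
    - {"tx": -0.8,"ty": 0,"tz": 0,"ax": 0,"ay": 0,"az": 0,"jaw": 0.68}
    - {"tx": -0.9,"ty": 0,"tz": 0,"ax": 0,"ay": 0,"az": 0,"jaw": 0.68}
    - {"tx": -0.9,"ty": 0,"tz": 0,"ax": 0,"ay": 0,"az": 0,"jaw": 0.68}

```text
time_s: 2.65
position: [531.0, 151.2, 268.1]
tool_rot: [-0.082, -3.14, -0.0]
contact_force: [-0.0, -0.2, -0.2]
opening: 63.5
finger_force: 0.0
```

```bash
python3 - <<'E'
from h import *
f=grab_frame("wrist");np.savez("w2.npz",**f)
print(state()["position"],state()["opening"])
for o in("mouth","toaster"): print(o,[(round(d["score"],2),d["centre"]) for d in landmark_of(f,o)])
cv2.imwrite("pics/w2.png",cv2.resize(f["img"][100:300,150:410],None,fx=3,fy=3,interpolation=cv2.INTER_CUBIC)[:,:,::-1])
E
```

```text
[529.38582397 151.0715414  268.09532569] 59.5540221000895
mouth []
toaster [(0.93, [591.0, 145.0, 0.9])]
```

View pics/w2.png

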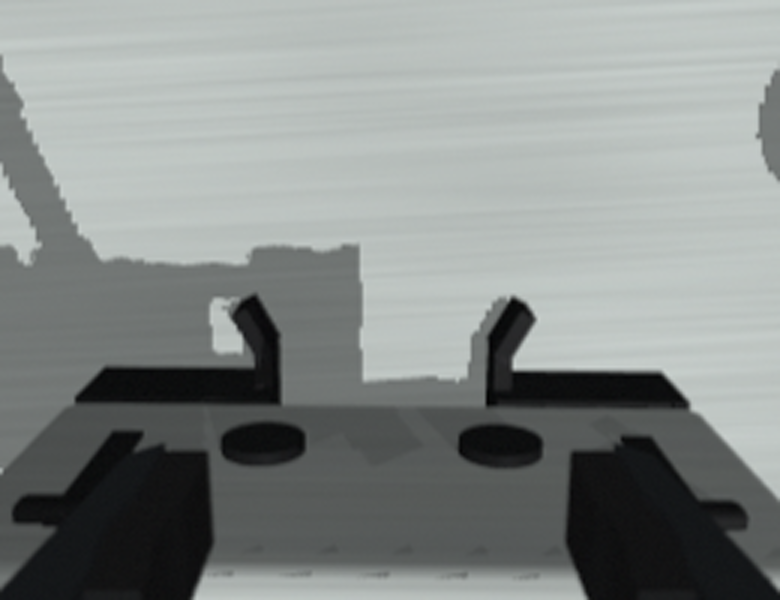

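The crop shows both cheeks: tips at about (257,294) and (513,297), bends at (277,340) and (489,343). The toaster face with knobs and levers is below them. I'll turn those pixels into positions.

```bash
python3 - <<'E'
from h import *
f=dict(np.load("w2.npz"))
c=np.array([[257,294],[513,297],[277,340],[489,343],[278,395],[488,397],[105,368],[657,374]])/3+[150-.33,100-.33]
for z in(30,):
    P=plane(f,c,z);print(P.round(1))
    for i in(0,2,4): d=P[i]-P[i+1];print(np.linalg.norm(d).round(1),(P[i]+P[i+1])/2,"yaw",np.degrees(np.arctan2(-d[0],d[1])).round(2))
m=(P[4]+P[5])/2-(P[2]+P[3])/2;print("axis yaw",np.degrees(np.arctan2(m[1],m[0])))
d=plane(f,c[6:],30);d=d[0]-d[1];print("yaw",np.degrees(np.arctan2(-d[0],d[1])))
# toaster top edges from the outline in the top view
g=grab_frame("top");o=outline_of(g,"toaster")
r=rect(g,o[0]["pixels"],190);print("top",r)
plan((636,-275,150),17.6)
E
```

```text
[[547.2  91.3]
 [554.5 204.4]
 [568.8  98.2]
 [575.2 193.3]
 [595.   96.4]
 [601.  192.3]
 [577.9  19.2]
 [594.  269.2]]
113.4 [550.86812288 147.81435002] yaw 176.28
95.3 [572.02069944 145.76665347] yaw 176.13
96.1 [597.98109052 144.34139908] yaw 176.39
axis yaw -3.1424474233198003
yaw 176.31399655388432
top ((694.1934814453125, 137.89088439941406), (283.6419372558594, 241.1697235107422), 86.50849914550781)
{'tx': np.float64(-1.298), 'ty': np.float64(-4.192), 'tz': np.float64(1.186), 'ax': np.float64(0.0), 'ay': np.float64(-0.001), 'az': np.float64(-0.685)} n= 5.0
```

>>> jog_arm:
  steps:
    - {"tx": -0.15,"ty": -0.34,"tz": 0,"ax": 0,"ay": 0,"az": 0,"jaw": 0.68}
    - {"tx": -0.3,"ty": -0.68,"tz": 0,"ax": 0,"ay": 0,"az": 0,"jaw": 0.68}
    - {"tx": -0.45,"ty": -1,"tz": 0,"ax": 0,"ay": 0,"az": 0,"jaw": 0.68}

```text
time_s: 3.15
position: [568.3, 47.2, 269.4]
tool_rot: [0.079, 3.14, 0.0]
contact_force: [0.0, 0.9, 0.3]
opening: 28.7
finger_force: 0.0
```

>>> jog_arm:
  steps:
    - {"tx": -0.15,"ty": -0.34,"tz": 0,"ax": 0,"ay": 0,"az": 0,"jaw": 0.68}
    - {"tx": -0.3,"ty": -0.68,"tz": 0,"ax": 0,"ay": 0,"az": 0,"jaw": 0.68}
    - {"tx": -0.45,"ty": -1,"tz": 0,"ax": 0,"ay": 0,"az": 0,"jaw": 0.68}

```text
time_s: 3.4
position: [608.2, -56.1, 269.4]
tool_rot: [0.082, 3.14, -0.0]
contact_force: [0.4, 1.2, 0.2]
opening: 28.3
finger_force: 0.0
```

>>> jog_arm:
  steps:
    - {"tx": -0.15,"ty": -0.34,"tz": 0,"ax": 0,"ay": 0,"az": 0,"jaw": 0.68}
    - {"tx": -0.3,"ty": -0.68,"tz": 0.1,"ax": 0,"ay": 0,"az": 0,"jaw": 0.68}
    - {"tx": -0.45,"ty": -1,"tz": 0.2,"ax": 0,"ay": 0,"az": 0,"jaw": 0.68}

```text
time_s: 3.65
position: [648.6, -158.5, 250.2]
tool_rot: [0.083, 3.138, -0.001]
contact_force: [0.5, -0.1, -0.1]
opening: 27.9
finger_force: 0.0
```

>>> jog_arm:
  steps:
    - {"tx": -0.15,"ty": -0.34,"tz": 0.1,"ax": 0,"ay": 0,"az": -0.22,"jaw": 0.68}
    - {"tx": -0.3,"ty": -0.68,"tz": 0.2,"ax": 0,"ay": 0,"az": -0.45,"jaw": 0.68}
    - {"tx": -0.45,"ty": -1,"tz": 0.2,"ax": 0,"ay": 0,"az": -0.69,"jaw": 0.68}
    - {"tx": -0.45,"ty": -1,"tz": 0.2,"ax": 0,"ay": 0,"az": -0.69,"jaw": 0.68}
    - {"tx": -0.45,"ty": -1,"tz": 0.2,"ax": 0,"ay": 0,"az": -0.69,"jaw": 0.68}

```text
time_s: 4.07
position: [687.5, -260.4, 228.3]
tool_rot: [0.477, -3.104, -0.001]
contact_force: [-0.1, 1.4, 0.4]
opening: 28.2
finger_force: 0.0
```

```bash
python3 - <<'E'
from h import *
f=grab_frame("wrist");np.savez("w3.npz",**f)
print(state()["position"],state()["opening"],state()["joints"])
for d in landmark_of(f,"tray_c"): print(round(d["score"],2),d["centre"])
im=f["img"].copy()
for d in outline_of(f,"tray_c"):
    r=rect(f,d["pixels"]);print(round(d["score"],2),r)
    cv2.polylines(im,[np.int32(proj(f,np.c_[cv2.boxPoints(r),np.full(4,34)]))],1,(0,255,0))
cv2.imwrite("pics/w3.png",im[:,:,::-1])
E
```

```text
[ 687.41437253 -259.03079858  228.76255082] 27.921537750139375 [-3.94584618e-01  3.81665010e-01  1.46932445e+00  7.12933618e-04
  1.29138531e+00 -2.27143599e+00]
0.85 [766.5, -114.3, 3.0]
0.69 [637.6, -277.9, 0.0]
0.82 ((513.8853759765625, -324.0685729980469), (13.778497695922852, 88.88619995117188), 17.446374893188477)
0.67 ((739.3837890625, -131.11917114257812), (102.7889633178711, 60.678550720214844), 70.70853424072266)
0.64 ((472.12139892578125, -144.8460693359375), (41.55949020385742, 98.81260681152344), 17.446395874023438)
0.63 ((578.5188598632812, -482.411865234375), (89.73503875732422, 43.305946350097656), 78.1238784790039)
0.59 ((637.52685546875, -277.2142639160156), (121.82311248779297, 97.21309661865234), 17.95676040649414)
```

View pics/w3.png

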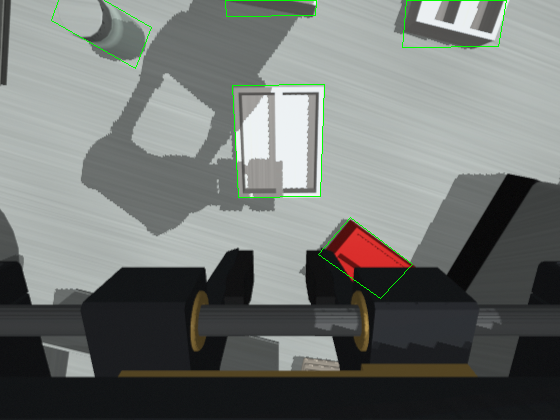

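The wrist view shows the chosen tray at (280,140), with the fitted box measuring 122 × 97 mm at yaw 18.0°. It is tray_c. Red decoy is at (365,258). I'll grasp the rib 35 mm toward the near end.

```bash
python3 - <<'E'
from h import *
plan((604.2,-288,60),18.0)
E
```

```text
{'tx': np.float64(0.887), 'ty': np.float64(-0.036), 'tz': np.float64(1.694), 'ax': np.float64(0.001), 'ay': np.float64(0.001), 'az': np.float64(-0.011)} n= 2.0
```

>>> jog_arm:
  steps:
    - {"tx": 0.3,"ty": -0.01,"tz": 0.3,"ax": 0,"ay": 0,"az": -0.01,"jaw": 0.68}
    - {"tx": 0.6,"ty": -0.02,"tz": 0.6,"ax": 0,"ay": 0,"az": -0.01,"jaw": 0.68}
    - {"tx": 0.89,"ty": -0.035,"tz": 0.9,"ax": 0,"ay": 0,"az": -0.01,"jaw": 0.68}
    - {"tx": 0.89,"ty": -0.035,"tz": 1,"ax": 0,"ay": 0,"az": -0.01,"jaw": 0.68}

```text
time_s: 4.55
position: [596.4, -287.1, 123.6]
tool_rot: [0.488, -3.094, -0.009]
contact_force: [-1.0, 1.2, -1.8]
opening: 28.2
finger_force: 0.0
```

>>> jog_arm:
  steps:
    - {"tx": 0,"ty": 0,"tz": 0.35,"ax": 0,"ay": 0,"az": 0,"jaw": 0.68}
    - {"tx": 0,"ty": 0,"tz": 0.7,"ax": 0,"ay": 0,"az": 0,"jaw": 0.68}
    - {"tx": 0,"ty": 0,"tz": 0.7,"ax": 0,"ay": 0,"az": 0,"jaw": 0.68}
    - {"tx": 0,"ty": 0,"tz": 0.7,"ax": 0,"ay": 0,"az": 0,"jaw": 0.68}

```text
time_s: 4.88
position: [602.8, -287.4, 57.4]
tool_rot: [0.492, -3.099, -0.005]
contact_force: [-0.4, 0.4, 0.5]
opening: 28.0
finger_force: 0.0
```

```bash
python3 - <<'E'
from h import *
plan((604.2,-288,9),18.0)
f=grab_frame("wrist")
cv2.imwrite("pics/w4.png",f["img"][:,:,::-1])
E
```

```text
{'tx': np.float64(-0.013), 'ty': np.float64(-0.011), 'tz': np.float64(0.483), 'ax': np.float64(0.007), 'ay': np.float64(-0.006), 'az': np.float64(0.001)} n= 1.0
```

View pics/w4.png

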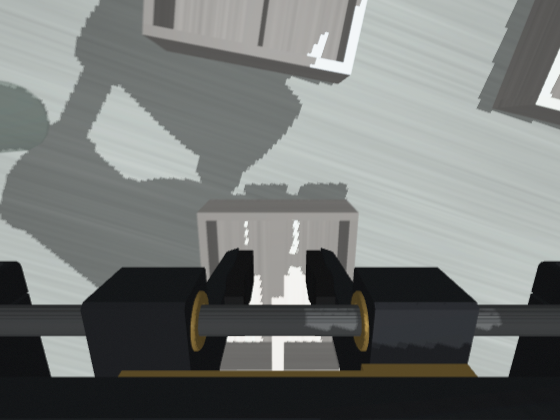

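The fingers straddle the rib centrally: finger edges at columns 252 and 306, rib at about 279. Next is descend and grip.

>>> jog_arm:
  steps:
    - {"tx": -0.01,"ty": -0.01,"tz": 0.25,"ax": 0,"ay": 0,"az": 0,"jaw": 0.68}
    - {"tx": -0.01,"ty": -0.01,"tz": 0.4,"ax": 0,"ay": 0,"az": 0,"jaw": 0.68}
    - {"tx": -0.01,"ty": -0.01,"tz": 0.48,"ax": 0,"ay": 0,"az": 0,"jaw": 0.68}
    - {"tx": -0.01,"ty": -0.01,"tz": 0.48,"ax": 0,"ay": 0,"az": 0,"jaw": 0.68}
    - {"tx": -0.01,"ty": -0.01,"tz": 0.48,"ax": 0,"ay": 0,"az": 0,"jaw": 0.68}

```text
time_s: 5.35
position: [605.6, -290.2, 11.1]
tool_rot: [0.491, -3.103, -0.0]
contact_force: [-0.2, -0.6, 0.6]
opening: 28.2
finger_force: 0.0
```

>>> jog_arm:
  steps:
    - {"tx": 0,"ty": 0,"tz": 0,"ax": 0,"ay": 0,"az": 0,"jaw": 1}
    - {"tx": 0,"ty": 0,"tz": 0,"ax": 0,"ay": 0,"az": 0,"jaw": 1}
    - {"tx": 0,"ty": 0,"tz": 0,"ax": 0,"ay": 0,"az": 0,"jaw": 1}
    - {"tx": 0,"ty": 0,"tz": 0,"ax": 0,"ay": 0,"az": 0,"jaw": 1}
    - {"tx": 0,"ty": 0,"tz": 0,"ax": 0,"ay": 0,"az": 0,"jaw": 1}
  grip_force: 30

```text
time_s: 5.77
position: [606.0, -290.4, 11.8]
tool_rot: [-0.49, 3.102, -0.0]
contact_force: [-0.5, 2.3, 4.9]
opening: 7.8
finger_force: 30.0
```

>>> jog_arm:
  steps:
    - {"tx": 0,"ty": 0,"tz": -0.2,"ax": 0,"ay": 0,"az": 0,"jaw": 1}
    - {"tx": 0,"ty": 0,"tz": -0.5,"ax": 0,"ay": 0,"az": 0,"jaw": 1}
    - {"tx": 0,"ty": 0,"tz": -0.8,"ax": 0,"ay": 0,"az": 0,"jaw": 1}
    - {"tx": 0,"ty": 0,"tz": -0.8,"ax": 0,"ay": 0,"az": 0,"jaw": 1}
    - {"tx": 0,"ty": 0,"tz": -0.8,"ax": 0,"ay": 0,"az": 0,"jaw": 1}

```text
time_s: 6.18
position: [607.2, -291.5, 93.1]
tool_rot: [-0.49, 3.099, -0.005]
contact_force: [-0.8, 0.1, -1.2]
opening: 8.1
finger_force: 30.0
```

```bash
python3 - <<'E'
from h import *
s=state();print(s["opening"],s["contact_force"],s["position"])
F=np.array([592.5,145]);u=np.array([np.cos(np.radians(-3.6)),np.sin(np.radians(-3.6))])
# inner end 50 mm before the face's mouth-> outside
t=F-(36+8+60+34)*u;print(t)
plan((*t,90),-3.6)
E
```

```text
8.074452282445163 [-0.80392575  0.09780727 -1.17463343] [ 607.15326433 -291.4759492    93.06712043]
[454.77231148 153.6650917 ]
{'tx': np.float64(0.076), 'ty': np.float64(4.704), 'tz': np.float64(0.012), 'ax': np.float64(-0.006), 'ay': np.float64(0.008), 'az': np.float64(0.719)} n= 5.0
```

>>> jog_arm:
  steps:
    - {"tx": 0.2,"ty": 0.2,"tz": 0,"ax": 0,"ay": 0,"az": 0,"jaw": 1}
    - {"tx": 0.4,"ty": 0.5,"tz": 0,"ax": 0,"ay": 0,"az": 0,"jaw": 1}
    - {"tx": 0.6,"ty": 0.8,"tz": 0,"ax": 0,"ay": 0,"az": 0,"jaw": 1}
    - {"tx": 0.6,"ty": 1,"tz": 0,"ax": 0,"ay": 0,"az": 0,"jaw": 1}

```text
time_s: 6.52
position: [510.7, -211.3, 86.6]
tool_rot: [0.487, -3.095, -0.008]
contact_force: [-0.1, 0.1, -1.6]
opening: 7.7
finger_force: 30.0
```

>>> jog_arm:
  steps:
    - {"tx": 0,"ty": 0.3,"tz": 0,"ax": 0,"ay": 0,"az": 0.18,"jaw": 1}
    - {"tx": 0,"ty": 0.6,"tz": 0,"ax": 0,"ay": 0,"az": 0.36,"jaw": 1}
    - {"tx": 0,"ty": 0.9,"tz": 0,"ax": 0,"ay": 0,"az": 0.54,"jaw": 1}
    - {"tx": 0,"ty": 1,"tz": 0,"ax": 0,"ay": 0,"az": 0.72,"jaw": 1}
    - {"tx": 0,"ty": 1,"tz": 0,"ax": 0,"ay": 0,"az": 0.72,"jaw": 1}

```text
time_s: 6.93
position: [483.4, -116.0, 88.1]
tool_rot: [-0.099, -3.135, -0.003]
contact_force: [-0.1, -0.9, -2.3]
opening: 7.9
finger_force: 30.0
```

```bash
python3 - <<'E'
from h import *
print(state()["opening"]);plan((454.8,153.7,60),-3.6)
E
```

```text
7.924573386931107
{'tx': np.float64(0.455), 'ty': np.float64(2.673), 'tz': np.float64(0.287), 'ax': np.float64(0.003), 'ay': np.float64(-0.01), 'az': np.float64(-0.001)} n= 3.0
```

>>> jog_arm:
  steps:
    - {"tx": 0.08,"ty": 0.3,"tz": 0,"ax": 0,"ay": 0,"az": 0,"jaw": 1}
    - {"tx": 0.15,"ty": 0.6,"tz": 0,"ax": 0,"ay": 0,"az": 0,"jaw": 1}
    - {"tx": 0.23,"ty": 1,"tz": 0,"ax": 0,"ay": 0,"az": 0,"jaw": 1}

```text
time_s: 7.18
position: [469.9, -18.3, 89.6]
tool_rot: [-0.099, -3.139, 0.002]
contact_force: [0.4, 1.0, -1.9]
opening: 7.6
finger_force: 30.0
```

>>> jog_arm:
  steps:
    - {"tx": 0.08,"ty": 0.3,"tz": 0,"ax": 0,"ay": 0,"az": 0,"jaw": 1}
    - {"tx": 0.15,"ty": 0.6,"tz": 0,"ax": 0,"ay": 0,"az": 0,"jaw": 1}
    - {"tx": 0.22,"ty": 0.9,"tz": 0,"ax": 0,"ay": 0,"az": 0,"jaw": 1}

```text
time_s: 7.43
position: [453.2, 74.4, 89.5]
tool_rot: [-0.096, -3.139, 0.001]
contact_force: [0.7, -0.0, -1.0]
opening: 7.6
finger_force: 30.0
```

>>> jog_arm:
  steps:
    - {"tx": 0,"ty": 0.3,"tz": 0.1,"ax": 0,"ay": 0,"az": 0,"jaw": 1}
    - {"tx": 0,"ty": 0.6,"tz": 0.2,"ax": 0,"ay": 0,"az": 0,"jaw": 1}
    - {"tx": 0,"ty": 0.77,"tz": 0.28,"ax": 0,"ay": 0,"az": 0,"jaw": 1}
    - {"tx": 0,"ty": 0.77,"tz": 0.28,"ax": 0,"ay": 0,"az": 0,"jaw": 1}
    - {"tx": 0,"ty": 0.77,"tz": 0.28,"ax": 0,"ay": 0,"az": 0,"jaw": 1}

```text
time_s: 7.85
position: [458.0, 150.4, 61.2]
tool_rot: [-0.094, -3.137, 0.002]
contact_force: [-0.3, -0.1, -1.0]
opening: 7.7
finger_force: 30.0
```

```bash
python3 - <<'E'
from h import *
print(state()["opening"],state()["position"]);plan((454.8,153.7,60),-3.6)
f=grab_frame("side")
cv2.imwrite("pics/s5.png",cv2.resize(f["img"][110:260,170:370],None,fx=4,fy=4,interpolation=cv2.INTER_CUBIC)[:,:,::-1])
E
```

```text
7.710983987646355 [457.99686574 150.36582079  61.16280357]
{'tx': np.float64(0.034), 'ty': np.float64(0.031), 'tz': np.float64(0.012), 'ax': np.float64(-0.003), 'ay': np.float64(-0.005), 'az': np.float64(0.006)} n= 1.0
```

View pics/s5.png

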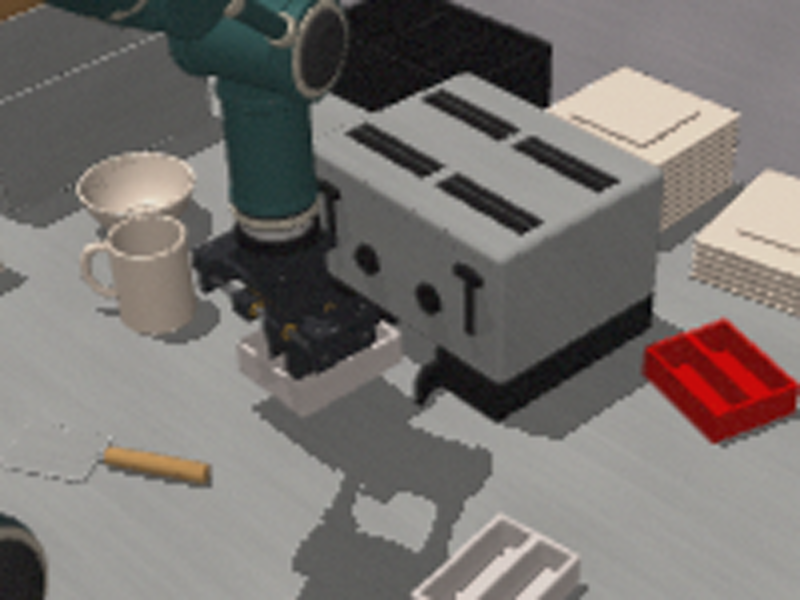

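The tray hangs level in front of the mouth, at about (320,370) in the crop, and clears the mug and cheeks. Lowering it now.

>>> jog_arm:
  steps:
    - {"tx": 0.03,"ty": 0.03,"tz": 0.2,"ax": 0,"ay": 0,"az": 0.006,"jaw": 1}
    - {"tx": 0.03,"ty": 0.03,"tz": 0.4,"ax": 0,"ay": 0,"az": 0.006,"jaw": 1}
    - {"tx": 0.03,"ty": 0.03,"tz": 0.47,"ax": 0,"ay": 0,"az": 0.006,"jaw": 1}
    - {"tx": 0.03,"ty": 0.03,"tz": 0.47,"ax": 0,"ay": 0,"az": 0.006,"jaw": 1}
    - {"tx": 0.03,"ty": 0.03,"tz": 0.47,"ax": 0,"ay": 0,"az": 0.006,"jaw": 1}

```text
time_s: 8.32
position: [456.0, 152.8, 15.7]
tool_rot: [-0.106, -3.139, 0.001]
contact_force: [0.1, 0.8, -1.1]
opening: 8.1
finger_force: 30.0
```

```bash
python3 - <<'E'
from h import *
s=state();print(s["opening"],s["position"],s["contact_force"]);plan((454.8,153.7,13),-3.6)
F=np.array([592.5,145]);u=np.array([np.cos(np.radians(-3.6)),np.sin(np.radians(-3.6))])
t=F-52*u;print(t);plan((*t,12.5),-3.6)
E
```

```text
8.055895339386806 [456.00844595 152.82222215  15.73965648] [ 0.08049051  0.80941508 -1.08728715]
{'tx': np.float64(0.013), 'ty': np.float64(0.008), 'tz': np.float64(0.027), 'ax': np.float64(-0.001), 'ay': np.float64(-0.001), 'az': np.float64(-0.009)} n= 1.0
[540.60261012 148.26510702]
{'tx': np.float64(-0.847), 'ty': np.float64(0.012), 'tz': np.float64(0.032), 'ax': np.float64(-0.001), 'ay': np.float64(-0.001), 'az': np.float64(-0.009)} n= 1.0
```

>>> jog_arm:
  steps:
    - {"tx": -0.1,"ty": 0.01,"tz": 0.02,"ax": 0,"ay": 0,"az": -0.008,"jaw": 1}
    - {"tx": -0.2,"ty": 0.01,"tz": 0.02,"ax": 0,"ay": 0,"az": -0.008,"jaw": 1}
    - {"tx": -0.28,"ty": 0.01,"tz": 0.02,"ax": 0,"ay": 0,"az": -0.008,"jaw": 1}
    - {"tx": -0.34,"ty": 0.01,"tz": 0.02,"ax": 0,"ay": 0,"az": -0.008,"jaw": 1}
    - {"tx": -0.4,"ty": 0.01,"tz": 0.02,"ax": 0,"ay": 0,"az": -0.008,"jaw": 1}

```text
time_s: 8.73
position: [497.7, 152.3, 14.4]
tool_rot: [0.098, 3.139, 0.001]
contact_force: [-0.4, -0.4, -1.6]
opening: 7.8
finger_force: 30.0
```

```bash
python3 - <<'E'
from h import *
s=state();print(s["opening"],s["position"],s["contact_force"],s["moment"]);plan((540.6,148.3,12.5),-3.6)
f=grab_frame("wrist");cv2.imwrite("pics/w6.png",f["img"][:,:,::-1])
E
```

```text
7.828997199941517 [497.69742802 152.28479631  14.37899778] [-0.44994584 -0.39090058 -1.6127465 ] [ 0.00247031  0.05496706 -0.02351231]
{'tx': np.float64(-0.431), 'ty': np.float64(-0.013), 'tz': np.float64(0.019), 'ax': np.float64(0.001), 'ay': np.float64(0.003), 'az': np.float64(0.001)} n= 1.0
```

View pics/w6.png

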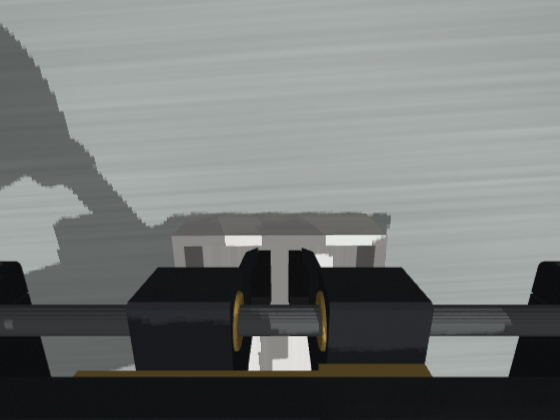

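The tray is held squarely, its outer end at rows 215–235, with no side force. Continuing in.

>>> jog_arm:
  steps:
    - {"tx": -0.06,"ty": -0.013,"tz": 0.015,"ax": 0,"ay": 0,"az": 0,"jaw": 1}
    - {"tx": -0.11,"ty": -0.013,"tz": 0.015,"ax": 0,"ay": 0,"az": 0,"jaw": 1}
    - {"tx": -0.16,"ty": -0.013,"tz": 0.015,"ax": 0,"ay": 0,"az": 0,"jaw": 1}
    - {"tx": -0.2,"ty": -0.013,"tz": 0.015,"ax": 0,"ay": 0,"az": 0,"jaw": 1}

```text
time_s: 9.12
position: [516.3, 149.6, 12.1]
tool_rot: [0.098, 3.14, -0.0]
contact_force: [0.1, 0.2, -2.1]
opening: 7.9
finger_force: 30.0
```

>>> jog_arm:
  steps:
    - {"tx": -0.06,"ty": 0,"tz": 0,"ax": 0,"ay": 0,"az": 0,"jaw": 1}
    - {"tx": -0.11,"ty": 0,"tz": 0,"ax": 0,"ay": 0,"az": 0,"jaw": 1}
    - {"tx": -0.15,"ty": 0,"tz": 0,"ax": 0,"ay": 0,"az": 0,"jaw": 1}
    - {"tx": -0.2,"ty": 0,"tz": 0,"ax": 0,"ay": 0,"az": 0,"jaw": 1}
    - {"tx": -0.2,"ty": 0,"tz": 0,"ax": 0,"ay": 0,"az": 0,"jaw": 1}

```text
time_s: 9.53
position: [537.1, 148.4, 12.4]
tool_rot: [0.098, 3.139, 0.0]
contact_force: [0.1, -0.9, -1.0]
opening: 7.7
finger_force: 30.0
```

```bash
python3 - <<'E'
from h import *
s=state();print(s["opening"],s["position"],s["contact_force"],s["moment"]);plan((540.6,148.3,12),-3.6)
E
```

```text
7.69952602406558 [537.06199101 148.43804839  12.42217321] [ 0.05844979 -0.91868932 -0.99091516] [ 0.03881252  0.02504135 -0.02264369]
{'tx': np.float64(-0.035), 'ty': np.float64(0.001), 'tz': np.float64(0.004), 'ax': np.float64(0.001), 'ay': np.float64(0.002), 'az': np.float64(0.001)} n= 1.0
```

>>> jog_arm:
  steps:
    - {"tx": 0,"ty": 0,"tz": 0.005,"ax": 0,"ay": 0,"az": 0,"jaw": 0.72}
    - {"tx": 0,"ty": 0,"tz": 0.005,"ax": 0,"ay": 0,"az": 0,"jaw": 0.72}
    - {"tx": 0,"ty": 0,"tz": 0.005,"ax": 0,"ay": 0,"az": 0,"jaw": 0.72}
    - {"tx": 0,"ty": 0,"tz": 0.005,"ax": 0,"ay": 0,"az": 0,"jaw": 0.72}

```text
time_s: 9.87
position: [535.7, 148.4, 11.9]
tool_rot: [0.098, 3.14, 0.0]
contact_force: [0.6, 0.5, 0.1]
opening: 24.5
finger_force: 0.0
```

>>> jog_arm:
  steps:
    - {"tx": 0,"ty": 0,"tz": -0.2,"ax": 0,"ay": 0,"az": 0,"jaw": 0.72}
    - {"tx": 0,"ty": 0,"tz": -0.5,"ax": 0,"ay": 0,"az": 0,"jaw": 0.72}
    - {"tx": 0.3,"ty": 0,"tz": -0.5,"ax": 0,"ay": 0,"az": 0,"jaw": 0.72}
    - {"tx": 0.65,"ty": 0,"tz": -0.5,"ax": 0,"ay": 0,"az": 0,"jaw": 1}
    - {"tx": 0.65,"ty": 0,"tz": -0.5,"ax": 0,"ay": 0,"az": 0,"jaw": 1}

```text
time_s: 10.28
position: [463.5, 151.7, 60.1]
tool_rot: [-0.097, -3.132, 0.003]
contact_force: [-0.9, -0.3, -0.7]
opening: 13.6
finger_force: 0.0
```

```bash
python3 - <<'E'
from h import *
s=state();print(s["opening"],s["position"],s["contact_force"])
plan((485,151.8,16),-3.6,-18)
f=grab_frame("wrist");cv2.imwrite("pics/w7.png",f["img"][:,:,::-1])
E
```

```text
13.601193328291552 [463.51903939 151.66989134  60.10447793] [-0.86828315 -0.32699815 -0.67281331]
{'tx': np.float64(-0.218), 'ty': np.float64(0.015), 'tz': np.float64(0.439), 'ax': np.float64(-0.004), 'ay': np.float64(-0.615), 'az': np.float64(0.003)} n= 1.0
```

View pics/w7.png

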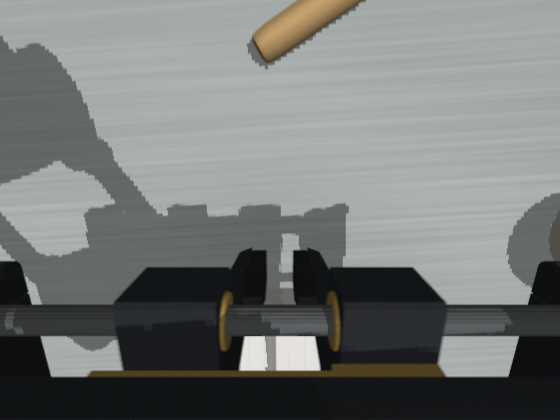

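The fingers are clear of the tray and closing; the spatula handle at (255,45) is well away. Next I'll lean the gripper back and drop behind the tray's outer end.

>>> jog_arm:
  steps:
    - {"tx": -0.05,"ty": 0.01,"tz": 0.1,"ax": 0,"ay": -0.2,"az": 0,"jaw": 1}
    - {"tx": -0.1,"ty": 0.015,"tz": 0.2,"ax": 0,"ay": -0.4,"az": 0,"jaw": 1}
    - {"tx": -0.15,"ty": 0.015,"tz": 0.35,"ax": 0,"ay": -0.6,"az": 0,"jaw": 1}
    - {"tx": -0.2,"ty": 0.015,"tz": 0.44,"ax": 0,"ay": -0.6,"az": 0,"jaw": 1}
    - {"tx": -0.2,"ty": 0.015,"tz": 0.44,"ax": 0,"ay": -0.6,"az": 0,"jaw": 1}

```text
time_s: 10.75
position: [488.5, 152.1, 15.2]
tool_rot: [0.086, 2.83, -0.016]
contact_force: [0.2, 0.2, 0.1]
opening: 0.3
finger_force: 0.0
```

```bash
python3 - <<'E'
from h import *
s=state();print(s["opening"],s["position"],s["contact_force"])
_,p,R=info();print("tool z",R[:,2])
F=np.array([592.5,145]);u=np.array([np.cos(np.radians(-3.6)),np.sin(np.radians(-3.6))])
t=F-(35+9)*u;print(t,(t-p[:2])@u);plan((*t,16))
E
```

```text
0.2713394828771457 [488.45315022 152.09076608  15.22191626] [0.22513177 0.18178931 0.06208523]
tool z [ 0.30463839 -0.0204619  -0.95224827]
[548.58682395 147.76278286] 60.28676997629245
{'tx': np.float64(-0.576), 'ty': np.float64(-0.007), 'tz': np.float64(0.177)} n= 1.0
```

>>> jog_arm:
  steps:
    - {"tx": -0.07,"ty": 0,"tz": 0.022,"ax": 0,"ay": 0,"az": 0,"jaw": 1}
    - {"tx": -0.14,"ty": -0.002,"tz": 0.045,"ax": 0,"ay": 0,"az": 0,"jaw": 1}
    - {"tx": -0.21,"ty": -0.003,"tz": 0.067,"ax": 0,"ay": 0,"az": 0,"jaw": 1}
    - {"tx": -0.28,"ty": -0.004,"tz": 0.09,"ax": 0,"ay": 0,"az": 0,"jaw": 1}
    - {"tx": -0.35,"ty": -0.005,"tz": 0.112,"ax": 0,"ay": 0,"az": 0,"jaw": 1}

```text
time_s: 11.17
position: [529.7, 149.9, 18.8]
tool_rot: [0.089, 2.825, -0.013]
contact_force: [-2.0, 0.0, 1.6]
opening: 0.5
finger_force: 1.2
```

>>> jog_arm:
  steps:
    - {"tx": -0.03,"ty": 0,"tz": 0.01,"ax": 0,"ay": 0,"az": 0,"jaw": 1}
    - {"tx": -0.06,"ty": 0,"tz": 0.019,"ax": 0,"ay": 0,"az": 0,"jaw": 1}
    - {"tx": -0.09,"ty": 0,"tz": 0.029,"ax": 0,"ay": 0,"az": 0,"jaw": 1}
    - {"tx": -0.12,"ty": 0,"tz": 0.038,"ax": 0,"ay": 0,"az": 0,"jaw": 1}
    - {"tx": -0.12,"ty": 0,"tz": 0.038,"ax": 0,"ay": 0,"az": 0,"jaw": 1}

```text
time_s: 11.58
position: [540.7, 149.1, 18.1]
tool_rot: [0.088, 2.826, -0.014]
contact_force: [-0.6, 0.0, 0.3]
opening: 0.3
finger_force: 0.2
```

```bash
python3 - <<'E'
from h import *
s=state();print(s["position"],s["contact_force"],s["moment"])
f=grab_frame("side")
cv2.imwrite("pics/s8.png",cv2.resize(f["img"][150:230,220:330],None,fx=7,fy=7,interpolation=cv2.INTER_CUBIC)[:,:,::-1])
E
```

```text
[540.72181076 149.13915281  18.08299325] [-0.64547462  0.00786576  0.30135344] [ 0.0202746   0.19954507 -0.04524114]
```

View pics/s8.png

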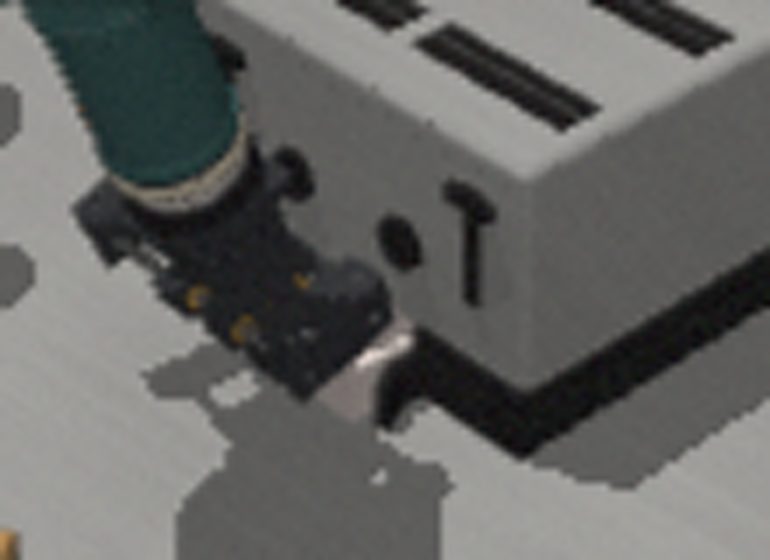

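The tray is between the cheeks at about (370,370) with its outer end just beyond the cheek tips, and the push force is about 2 N. I'll go on in small steps until the force rises.

>>> jog_arm:
  steps:
    - {"tx": -0.015,"ty": 0,"tz": 0.005,"ax": 0,"ay": 0,"az": 0,"jaw": 1}
    - {"tx": -0.03,"ty": 0,"tz": 0.01,"ax": 0,"ay": 0,"az": 0,"jaw": 1}
    - {"tx": -0.04,"ty": 0,"tz": 0.013,"ax": 0,"ay": 0,"az": 0,"jaw": 1}

```text
time_s: 11.88
position: [544.2, 148.9, 17.9]
tool_rot: [0.088, 2.826, -0.014]
contact_force: [-1.6, -0.0, 1.3]
opening: 0.7
finger_force: 0.8
```

>>> jog_arm:
  steps:
    - {"tx": -0.01,"ty": 0,"tz": 0.003,"ax": 0,"ay": 0,"az": 0,"jaw": 1}
    - {"tx": -0.02,"ty": 0,"tz": 0.006,"ax": 0,"ay": 0,"az": 0,"jaw": 1}

```text
time_s: 12.05
position: [546.3, 148.7, 17.9]
tool_rot: [0.088, 2.826, -0.014]
contact_force: [-1.0, 0.0, 0.3]
opening: 0.3
finger_force: 0.7
```

>>> jog_arm:
  steps:
    - {"tx": -0.008,"ty": 0,"tz": 0.003,"ax": 0,"ay": 0,"az": 0,"jaw": 1}
    - {"tx": -0.015,"ty": 0,"tz": 0.005,"ax": 0,"ay": 0,"az": 0,"jaw": 1}

```text
time_s: 12.22
position: [548.1, 148.6, 18.0]
tool_rot: [0.088, 2.826, -0.014]
contact_force: [-0.5, -0.8, 0.0]
opening: 0.1
finger_force: 0.7
```

>>> jog_arm:
  steps:
    - {"tx": -0.005,"ty": 0,"tz": 0.002,"ax": 0,"ay": 0,"az": 0,"jaw": 1}
    - {"tx": -0.01,"ty": 0,"tz": 0.003,"ax": 0,"ay": 0,"az": 0,"jaw": 1}

```text
time_s: 12.38
position: [549.1, 148.5, 18.0]
tool_rot: [0.088, 2.826, -0.014]
contact_force: [-1.7, 0.3, 0.6]
opening: 0.6
finger_force: 0.6
```

>>> jog_arm:
  steps:
    - {"tx": -0.005,"ty": 0,"tz": 0.002,"ax": 0,"ay": 0,"az": 0,"jaw": 1}
    - {"tx": -0.01,"ty": 0,"tz": 0.003,"ax": 0,"ay": 0,"az": 0,"jaw": 1}

```text
time_s: 12.55
position: [549.9, 148.4, 17.9]
tool_rot: [0.088, 2.827, -0.014]
contact_force: [-2.4, 0.8, 1.4]
opening: 0.3
finger_force: 1.3
```

>>> jog_arm:
  steps:
    - {"tx": -0.005,"ty": 0,"tz": 0.002,"ax": 0,"ay": 0,"az": 0,"jaw": 1}
    - {"tx": -0.01,"ty": 0,"tz": 0.003,"ax": 0,"ay": 0,"az": 0,"jaw": 1}

```text
time_s: 12.72
position: [550.2, 148.3, 17.7]
tool_rot: [0.089, 2.828, -0.015]
contact_force: [-7.5, 2.0, 4.4]
opening: 0.6
finger_force: 3.5
```

>>> jog_arm:
  steps:
    - {"tx": -0.005,"ty": 0,"tz": 0.002,"ax": 0,"ay": 0,"az": 0,"jaw": 1}
    - {"tx": -0.005,"ty": 0,"tz": 0.002,"ax": 0,"ay": 0,"az": 0,"jaw": 1}

```text
time_s: 12.88
position: [550.3, 148.4, 17.7]
tool_rot: [0.089, 2.829, -0.015]
contact_force: [-8.4, 0.9, 5.8]
opening: 0.9
finger_force: 4.1
```

The force rises steadily with no further motion, at the depth expected for home, so this is the stop. Backing off to check.

>>> jog_arm:
  steps:
    - {"tx": 0.05,"ty": 0,"tz": -0.016,"ax": 0,"ay": 0,"az": 0,"jaw": 1}
    - {"tx": 0.2,"ty": 0,"tz": -0.064,"ax": 0,"ay": 0,"az": 0,"jaw": 1}
    - {"tx": 0.4,"ty": 0,"tz": -0.13,"ax": 0,"ay": 0,"az": 0,"jaw": 1}
    - {"tx": 0.5,"ty": 0,"tz": -0.5,"ax": 0,"ay": 0,"az": 0,"jaw": 1}
    - {"tx": 0.5,"ty": 0,"tz": -0.9,"ax": 0,"ay": 0,"az": 0,"jaw": 1}

```text
time_s: 13.3
position: [471.3, 151.7, 84.4]
tool_rot: [0.087, 2.835, -0.019]
contact_force: [0.8, -0.2, -0.1]
opening: 0.4
finger_force: 0.0
```

>>> jog_arm:
  steps:
    - {"tx": -0.1,"ty": 0,"tz": -0.4,"ax": 0,"ay": 0.2,"az": 0,"jaw": 1}
    - {"tx": -0.1,"ty": 0,"tz": -0.8,"ax": 0,"ay": 0.4,"az": 0,"jaw": 1}
    - {"tx": -0.1,"ty": 0,"tz": -1,"ax": 0,"ay": 0.6,"az": 0,"jaw": 1}
    - {"tx": -0.1,"ty": 0,"tz": -1,"ax": 0,"ay": 0.6,"az": 0,"jaw": 1}
    - {"tx": -0.1,"ty": 0,"tz": -1,"ax": 0,"ay": 0.6,"az": 0,"jaw": 1}

```text
time_s: 13.72
position: [458.2, 154.7, 188.9]
tool_rot: [0.099, 3.133, 0.002]
contact_force: [-0.3, 0.5, -1.0]
opening: 0.4
finger_force: 0.0
```

```bash
python3 - <<'E'
from h import *
print(state()["position"],state()["contact_force"]);plan((530,150,268),-3.6)
for n in("side","top"):
    f=grab_frame(n);F=np.array([592.5,145,0])
    for d in landmark_of(f,"tray_c"): print(n,round(d["score"],2),np.round(d["centre"]))
E
```

```text
[458.2417482  154.69765734 188.87795571] [-0.26945697  0.53456365 -1.01991714]
{'tx': np.float64(-0.724), 'ty': np.float64(-0.0), 'tz': np.float64(-0.786), 'ax': np.float64(0.003), 'ay': np.float64(0.013), 'az': np.float64(-0.001)} n= 1.0
side 0.94 [ 448. -343.   -1.]
side 0.88 [ 767. -113.   -0.]
side 0.83 [ 418. -150.    1.]
side 0.82 [616. 143.   0.]
side 0.62 [ 301. -496.    1.]
top 0.98 [ 417. -144.   -1.]
top 0.88 [619. 143.   1.]
top 0.86 [ 443. -349.    3.]
top 0.67 [ 301. -500.   -4.]
top 0.57 [ 766. -120.    4.]
```

>>> jog_arm:
  steps:
    - {"tx": 0,"ty": 0,"tz": -0.4,"ax": 0,"ay": 0,"az": 0,"jaw": 1}
    - {"tx": 0,"ty": 0,"tz": -0.79,"ax": 0,"ay": 0,"az": 0,"jaw": 1}
    - {"tx": -0.4,"ty": 0,"tz": -0.79,"ax": 0,"ay": 0,"az": 0,"jaw": 1}
    - {"tx": -0.72,"ty": 0,"tz": -0.79,"ax": 0,"ay": 0,"az": 0,"jaw": 1}
    - {"tx": -0.72,"ty": 0,"tz": -0.79,"ax": 0,"ay": 0,"az": 0,"jaw": 1}

```text
time_s: 14.33
position: [530.7, 149.6, 264.6]
tool_rot: [0.099, 3.137, -0.001]
contact_force: [-0.4, 0.6, -0.9]
opening: 0.2
finger_force: 0.0
```

```bash
python3 - <<'E'
from h import *
f=grab_frame("wrist")
for d in outline_of(f,"tray_c"):
    m=d["pixels"];ys,xs=np.nonzero(m)
    print(round(d["score"],2),xs.min(),xs.max(),ys.min(),ys.max())
    if xs.min()<280<xs.max():
        # bright rim: outer end line, first bright-enough row per column inside the mask (sub-column fit)
        cols=np.arange(xs.min()+6,xs.max()-5)
        first=[np.nonzero(m[:,c])[0].min() for c in cols if m[:,c].any()]
        P=plane(f,np.c_[cols,first],0);k=np.polyfit(P[:,1],P[:,0],1);print("outer foot yaw",-np.degrees(np.arctan(k[0])),"x at y=147.2",np.polyval(k,147.2))
        print(first)
E
```

```text
0.93 242 314 200 235
outer foot yaw -3.6516102128524555 x at y=147.2 560.5597584057298
[np.int64(200), np.int64(200), np.int64(200), np.int64(200), np.int64(200), np.int64(200), np.int64(200), np.int64(200), np.int64(200), np.int64(200), np.int64(200), np.int64(200), np.int64(200), np.int64(200), np.int64(200), np.int64(200), np.int64(200), np.int64(200), np.int64(200), np.int64(200), np.int64(200), np.int64(200), np.int64(200), np.int64(200), np.int64(200), np.int64(200), np.int64(200), np.int64(200), np.int64(200), np.int64(200), np.int64(200), np.int64(200), np.int64(200), np.int64(200), np.int64(200), np.int64(200), np.int64(200), np.int64(200), np.int64(200), np.int64(200), np.int64(200), np.int64(200), np.int64(200), np.int64(200), np.int64(200), np.int64(200), np.int64(200), np.int64(200), np.int64(200), np.int64(200), np.int64(200), np.int64(200), np.int64(200), np.int64(200), np.int64(200), np.int64(200), np.int64(200), np.int64(200), np.int64(200), np.int64(200), np.int64(200)]
0.71 74 129 301 369
0.64 0 93 44 160
```

The tray is square to the channel (yaw -3.65° against -3.6°) and home at the stop, and the gripper touches nothing.

```bash
python3 -c "
from bench import *
print(sign_off())"
```

```text
the job is handed in; nothing more can be done
None
```

I slid tray_c (96 mm wide) into the toaster until it met the stop at about 10 N and handed the job in at about 14.5 s; my final check put it square and home, and the other trays had not measurably moved, though I viewed 11 pictures, one over the limit of 10.

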